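# Clear the games chest and hold its lid open

## Task

I want to put the game away in the wooden chest, but the TV remote and the hearth brush are lying on its lid. First lay them flat in the tray, top side up as they lie now: the brush in the long blue-lined compartment, the remote in the middle-sized grey-lined one beside it (either end first), leaving the lid shut meanwhile and the other things on the table where they stand. Then raise the chest's lid, which falls shut by itself, to 45 degrees and finish with the gripper still holding it there: do not let go.

Things in the scene. Friction and masses are not known exactly. Their poses are not given: they have to be found in the camera images.
- chest: dark wooden games chest, fixed, 200 (x) by 300 (y) by 85 mm high without its lid; origin at the centre of its underside; x points from the front (handle side, toward the robot) to the hinge side. With its closed 12 mm lid its flat top is 97 mm above the table. It may stand left or right of the tray
- lid (a joint): opening angle of the chest's hinged lid in rad: 0 shut, grows as the front edge swings up, stop at 1.4; 45 degrees is 0.785. Nearly frictionless: the lid (0.4 kg, 206 by 306 by 12 mm) drops shut from any angle when not held
- lid_handle (a point): middle of the lid's brass bar handle: a straight round bar 12 mm thick, 140 mm long, parallel to the chest's y, on two end arms, its axis 40 mm in front of the lid's front edge and 91 mm above the table when shut. Free above and below: pinch it from above with the fingers closing along the chest's x; the bar can turn between the fingers. Axes: the lid's (the chest's when shut)
- lid_hinge (a point): middle of the hinge line, 100 mm behind the chest's origin along its x and 85 mm above the table; the hinge runs along the chest's y. The handle axis lies 243 mm from it toward the front and 6 mm above it when the lid is shut
- remote: black TV remote with grey buttons on top, 170 (x, long) by 45 (y) by 24 mm high, about 0.13 kg (0.09 to 0.18); origin at the centre of its underside, z up; starts on the front half of the chest's lid, long way roughly along the chest's y
- brush: flat wooden hearth brush, 220 mm long (x), 22 mm high, about 0.11 kg (0.08 to 0.15); origin at mid-length on its underside, z up; handle 24 mm wide from x = -110 to +12 mm, head 50 mm wide from +12 to +85, black bristle block 46 mm wide from +85 to +110; centre of mass at about x = +10 mm; starts on the rear half of the chest's lid, roughly along the chest's y
- brush_grip (a point): a good point to grip the brush across its 24 mm handle: 16 mm from the brush's origin toward the handle end, 11 mm above its underside; axes as the brush
- tray: light wooden tray fixed to the table, 264 (x) by 148 (y) by 15 mm high; origin at the centre of its underside; floor 5 mm thick, walls and dividers 6 mm thick, standing 10 mm above the floor; three compartments: one long one on the +y side (blue lining), and on the -y side a middle-sized and, at the +x end, a small empty one (grey lining)
- tray_brush (a point): centre of the floor of the long compartment for the brush, 252 (x) by 65 mm (y), 5 mm above the table; axes as the tray
- tray_remote (a point): centre of the floor of the middle-sized compartment for the remote, 195 (x) by 65 mm (y), 5 mm above the table; axes as the tray
- candle: white pillar candle, 64 mm thick and 110 mm high, loose, leave alone; origin under its centre
- ring_tower: wooden stacking-ring toy on a 100 mm square base, 99 mm high, loose, leave alone; origin under its centre
- mug: blue mug, 80 mm wide and 90 mm high, handle at its +y, loose, leave alone; origin under its centre
- book: green book lying flat, 156 by 216 by 33 mm, loose, leave alone; origin under its centre
- coaster: round cork coaster, 96 mm wide and 12 mm high, loose, leave alone; origin under its centre
- dish: terracotta bowl, 110 mm wide and 45 mm high, loose, leave alone; origin under its centre
Things that resemble listed ones, but are neither listed nor needed, are in the scene too. Of the things like the brush, leave any that is turquoise; of the rest the larger one is meant. Of the things that look like the remote, the larger one is meant.

How it is judged:
By the outcome, as a careful person would: the job done as asked, in the order asked, and still so for the second after the job is handed in, while the arm keeps its last pose, push and grip.
It also fails if it takes over 72 s, if anything falls off the work surface, if the arm or the gripper's body presses on something with over 40 N, if the wrist force passes 120 N, or if a joint passes its speed limit or range.

## Robot

A 7-joint arm with a two-finger parallel gripper is mounted at the origin on the work surface. World frame = base frame: x ahead of the robot, y to its left, z up, the work surface at z = 0. Lengths are in m, angles in rad, forces in N, time in s.
With the tool pointing down it reaches from about 0.425 to 0.875 m from the base axis. Payload 4.7 kg.
Tool frame: the origin (TCP) lies on the centre line of the jaws, within the pads' length; the fingertips stand 14 mm ahead of it and the grasp point (between the pads) lies 5 mm behind it; z points along the fingers, y is the line along which they close (so a half turn about z gives the same grasp; the last joint's range is limited). The gripper opens to 87 mm and grips with 3 to 60 N. Pads are 19 mm wide; open, the fingers measure 117 mm over their backs; the gripper's body (75 mm by 190 mm) begins 51 mm behind the grasp point.
Start: joints at [1.245, 0.321, -0.07, 1.45, 0.023, 1.371, -0.057], TCP at [0.217, -0.613, 0.237] pointing down, gripper open.
Joint ranges: [-2.86, 2.86], [-0.3, 2.09], [-1.38, 1.24], [0.06, 2.45], [-1.56, 4.7], [0.09, 2.05], [-2.69, 2.69]. Speed limits (rad/s): [2.57, 2.57, 3.14, 3.14, 3.14, 3.14, 3.14].

## Interface

Orientations are given as a rotation vector (axis times angle).
In Python, from bench import ctrl gives the robot as it stands.
- The arm moves only by the tool send_rows, never from a script. Its argument "steps" is a list of rows, each an object of numbers: "tx", "ty", "tz": the shift along the tool's x, y, z in units of 60 mm (1.0 is 60 mm); "turn": the turn about the tool's z in units of 8 degrees (1.0 is 8 degrees); "grip": the opening, from 0 (shut) to 1 (fully open). A call has 1 to 12 rows; each row shifts and turns the commanded pose from where the row before left it, along the tool's axes as they then stand; what a row does not reach is not made up. A row lasts 1/8 s, in which the tool goes at most 62.5 mm and 10.7 degrees, less where a joint would pass 70% of its speed; a pose out of reach is approached as far as the arm can. A call is refused whole if a number of a shift passes 1 or a number of a turn 1, either way. A call with a gripper value outside its range is refused whole. The fingers move at their own pace and stop on an object; "newtons" is the grip in N (left out, the last holds). Time passes only in rows, so rows that do not move let the fingers close. It gives the time, the measured TCP pose, the force, the opening and the grip force at its end, in the units of the state.
- ctrl.get_state(): the state, without advancing time (a new reading comes with each control period).
- ctrl.get_image(name): name is "scene" or "top"; returns a dict with "pixels" (400x640x3 uint8, red, green, blue), "K" (3x3 intrinsics, pixels), "dist" ([k1, k2, p1, p2, k3] as OpenCV has them; the pictures are not rectified), "cam_to_world" (4x4, takes a point from camera to world coordinates). Camera axes: x right, y down, z forward; pixel columns grow to the right and rows downward; lengths in m; the calibration is good to about 2 mm. A picture is of the moment at which its call begins. There is no depth.
- ctrl.close_job(): hands the job in; it is judged then, once.
The state is a dict: "time": time; "joint_positions": joint angles; "qd": joint speeds; "joint_torque": joint torques, N m; "position": TCP position; "tool_rot": TCP orientation; "ft_force": force on the tool from outside, world axes, zero at the start; "torque": the same for the moment, N m; "grip_width": opening from 0.0 (shut) to 1.0 (fully open); "grip_force": force on a finger pad.
Only numpy, scipy, OpenCV 4.12 (cv2) and the standard library are available. Lean on these libraries where they do the work, as an engineer would, in place of code of your own. Each camera call takes 0.05 s, during which the arm holds its last target. There are 200 camera calls.

## Working session

There is one attempt and no reset: what is moved stays moved. The work goes in short steps, Python scripts to look and compute and a tool call to move; the robot and the scene stay as the last step left them, time stands still between calls to the robot, and variables do not carry over. Pictures are saved under pics/ and viewed, at most 10 in all, crops included, and the job is handed in when it is done.

Besides the shell and the picture viewer there is one more tool, called after "Request:" as name([rows], argument=value, ...), one row to a line, values as JSON. send_rows: Moves the arm, as the interface text tells. Its arguments: {"type":"object","properties":{"steps":{"type":"array"},"newtons":{"type":"number"}},"required":["steps"]}

```bash
ls; mkdir -p pics
cat > h.py <<'E'
import numpy as np, cv2
from bench import ctrl
def snap(n,tag):
    d=ctrl.get_image(n); cv2.imwrite(f'pics/{tag}.png',cv2.cvtColor(np.array(d['pixels']),cv2.COLOR_RGB2BGR)); 
    np.savez(f'{tag}.npz',p=d['pixels'],K=d['K'],D=d['dist'],T=d['cam_to_world']); return d
def cast(tag,px,z):
    d=np.load(f'{tag}.npz'); px=np.array(px,float).reshape(-1,1,2)
    r=cv2.undistortPoints(px,d['K'],d['D'])[:,0]; r=np.c_[r,np.ones(len(r))]@d['T'][:3,:3].T; o=d['T'][:3,3]
    return o+r*((z-o[2])/r[:,2])[:,None]
E
python3 - <<'E'
from h import *
for n in('scene','top'):
    d=snap(n,n+'0'); print(n,np.round(d['cam_to_world'],3).tolist())
s=ctrl.get_state(); print(s)
E
```

```text
pics
scene [[-0.891, 0.326, -0.317, 0.98], [0.454, 0.664, -0.594, 0.906], [0.016, -0.673, -0.739, 1.185], [0.0, 0.0, 0.0, 1.0]]
top [[0.005, -0.986, 0.168, 0.276], [-1.0, -0.002, 0.014, 0.005], [-0.014, -0.168, -0.986, 1.471], [0.0, 0.0, 0.0, 1.0]]
{'time': 0.1, 'joint_positions': array([ 1.24508128,  0.32173146, -0.07011025,  1.45155742,  0.02260011,
        1.37079337, -0.05688754]), 'qd': array([ 0.00053063, -0.00309256, -0.0014136 , -0.00366453, -0.00031954,
       -0.00121245,  0.00018806]), 'joint_torque': array([ 3.99181072e-04, -4.92568767e+01, -4.05565482e-01, -3.13396204e+01,
       -6.40170439e-02,  3.94791516e-02,  4.07672189e-05]), 'position': array([ 0.2164663 , -0.61239597,  0.23558015]), 'tool_rot': array([-3.09470050e+00, -5.31034821e-01,  5.83654323e-04]), 'ft_force': array([-0.32456288,  0.04521683, -0.39526855]), 'torque': array([-0.00974871,  0.04311952, -0.03745919]), 'grip_force': 0.0, 'grip_width': 1.003132092198387}
```

View pics/top0.png

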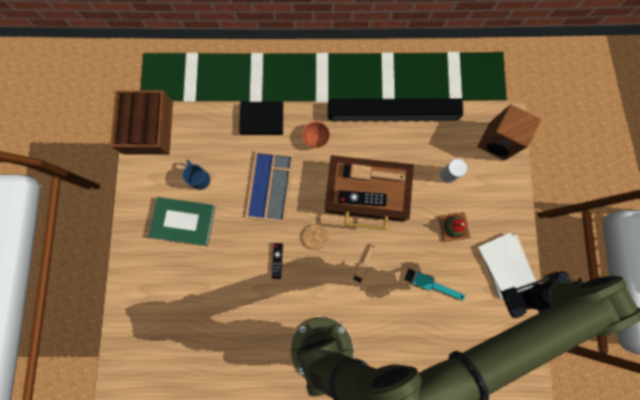

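View pics/scene0.png

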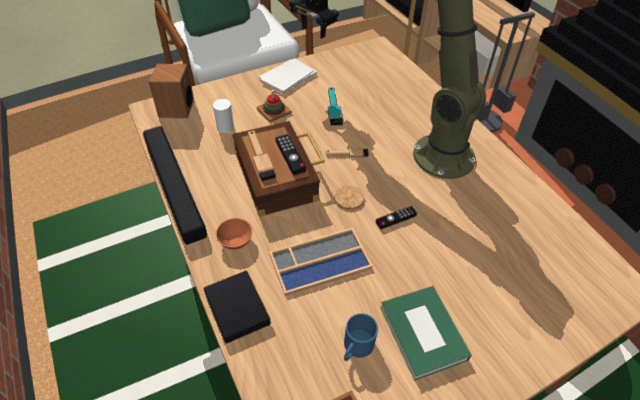

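The top view shows the chest at about (370,188). On its lid, the brush has its bristles at left (344,171) and the remote is at (362,198). The tray is at (268,187), with the blue compartment left and the grey one right. The brass handle is at (365,222).

Run:
```python
import cv2
a=cv2.imread('pics/top0.png')[145:240,235:425]; cv2.imwrite('pics/c1.png',cv2.resize(a,None,fx=4,fy=4,interpolation=cv2.INTER_CUBIC))
b=cv2.imread('pics/scene0.png')[115:305,225:385]; cv2.imwrite('pics/c2.png',cv2.resize(b,None,fx=3,fy=3,interpolation=cv2.INTER_CUBIC))
```

```text
(no output)
```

View pics/c1.png

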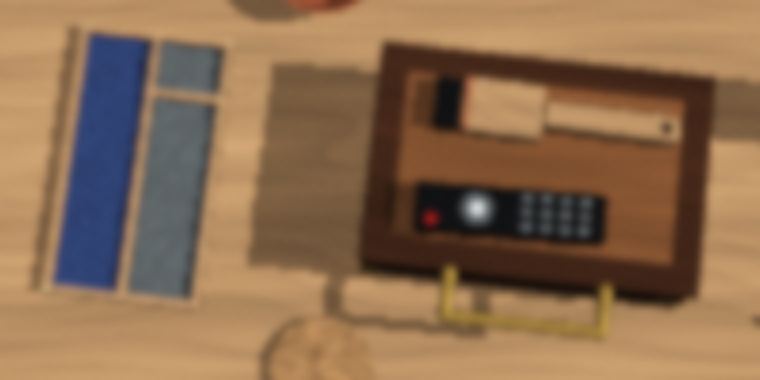

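View pics/c2.png

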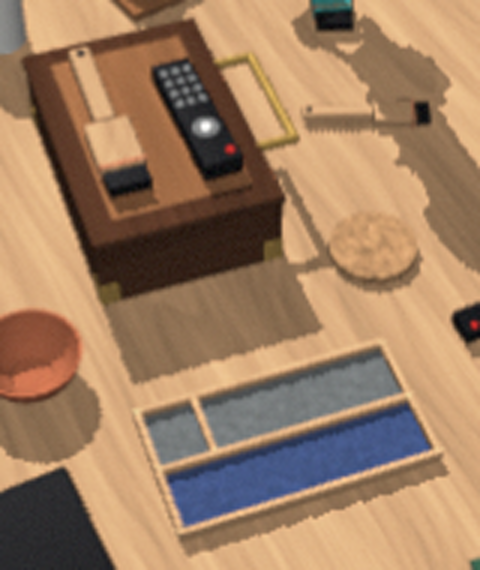

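The crops show clear contours. In c1 (4x, offset 235,145) the blue compartment is at (100,165), the grey one at (175,195), the brush at (435–680,75–140), the remote at (415–605,185–240), and the handle bar from (450,318) to (605,330). Next I'll measure with colour masks.

```bash
cat > m.py <<'E'
from h import *
def rect(tag,mask,z,near=None):
    n,l,st,c=cv2.connectedComponentsWithStats(mask.astype(np.uint8),connectivity=4)
    i=1+np.argmax(st[1:,4]); ys,xs=np.where(l==i)
    # pixel corners, scaled, cast to plane
    P=cast(tag,np.c_[xs,ys],z)[:,:2]; r=cv2.minAreaRect((P*1000).astype(np.float32))
    cen=P.mean(0); w,v=np.linalg.eigh(np.cov((P-cen).T)); a=v[:,1]
    return st[i].tolist(),np.round(cen,4),'rect c',np.round(np.array(r[0])/1e3,4),'size',np.round(r[1],1),'pca deg',round(np.degrees(np.arctan2(a[1],a[0])),1),'rect',round(r[2],1)
def region(shape,x0,y0,x1,y1):
    m=np.zeros(shape,bool); m[y0:y1,x0:x1]=1; return m
E
python3 - <<'E'
from m import *
for tag,box,lid in(('top0',(240,145,300,225),(325,155,415,230)),('scene0',(265,225,380,300),(230,120,330,215))):
    p=np.load(tag+'.npz')['p']; h=cv2.cvtColor(p,cv2.COLOR_RGB2HSV).astype(int); H,S,V=h[...,0],h[...,1],h[...,2]
    b=region(H.shape,*box); L=region(H.shape,*lid)
    print(tag)
    print('blue',*rect(tag,b&(H>105)&(H<130)&(S>120),.005))
    print('grey',*rect(tag,b&(H>85)&(H<120)&(S<120)&(S>20),.005))
    print('remote',*rect(tag,L&(V<45),.121))
    print('brass',*rect(tag,region(H.shape,*((335,205,395,235) if tag=='top0' else (295,130,330,168)))&(H>20)&(H<32)&(S>130),.091))
    if tag=='top0':
        for y,x in((175,380),(176,400),(172,360),(172,370),(172,346),(185,380),(167,360),(160,370),(198,350),(195,390)): print((x,y),p[y,x],h[y,x])
E
```

```text
top0
blue [250, 155, 21, 61, 792] [0.6008 0.2399] rect c [0.6027 0.2397] size [ 50.5 239. ] pca deg 173.5 rect 83.5
grey [269, 172, 18, 45, 514] [0.5654 0.1721] rect c [0.5663 0.1723] size [ 46.1 175.4] pca deg 173.8 rect 83.9
remote [339, 191, 27, 14, 206] [ 0.5303 -0.1037] rect c [ 0.5307 -0.1048] size [94.6 40.7] pca deg 81.2 rect 84.8Traceback (most recent call last):
  File "<stdin>", line 9, in <module>
  File "m.py", line 4, in rect
    i=1+np.argmax(st[1:,4]); ys,xs=np.where(l==i)
        ~~~~~~~~~^^^^^^^^^^
    return _wrapfunc(a, 'argmax', axis=axis, out=out, **kwds)
    return bound(*args, **kwds)
ValueError: attempt to get argmax of an empty sequence
```

```bash
cat > a.py <<'E'
from m import *
for tag,box,lid,br in(('top0',(240,145,300,225),(325,155,415,230),(335,205,395,235)),('scene0',(265,225,380,300),(270,130,310,178),(295,130,330,168))):
    p=np.load(tag+'.npz')['p']; h=cv2.cvtColor(p,cv2.COLOR_RGB2HSV).astype(int); H,S,V=h[...,0],h[...,1],h[...,2]
    R,G,B=[p[...,i].astype(int) for i in range(3)]
    b=region(H.shape,*box); L=region(H.shape,*lid)
    print(tag)
    print('blue',*rect(tag,b&(B-R>20),.005))
    print('grey',*rect(tag,b&(B-R>-15)&(B-R<=35),.005))
    g=cv2.morphologyEx((b&(B-R>-15)).astype(np.uint8),cv2.MORPH_CLOSE,np.ones((5,5)))
    print('both',*rect(tag,g,.005))
    if tag=='top0':
        for x0,y0,x1,y1 in((335,172,345,174),(360,165,361,182),(385,168,386,184),(400,176,412,177),(340,198,352,199),(350,186,351,212),(365,215,366,230),(383,198,392,199)): print((x0,y0),p[y0:y1,x0:x1].reshape(-1,3)[:18].tolist())
E
python3 a.py
```

```text
top0
blue [249, 154, 23, 63, 883] [0.6007 0.2404] rect c [0.6022 0.2404] size [ 55.1 244.6] pca deg 173.5 rect 83.5
grey [268, 170, 20, 49, 693] [0.5652 0.1723] rect c [0.566  0.1722] size [ 56.  187.5] pca deg 173.5 rect 83.4
both [249, 154, 41, 65, 2086] [0.5968 0.2061] rect c [0.5983 0.2055] size [129.7 249.8] pca deg 173.6 rect 83.5
(335, 172) [[87, 51, 32], [106, 65, 39], [112, 69, 40], [100, 62, 36], [88, 55, 32], [86, 54, 31], [83, 52, 31], [71, 45, 28], [50, 33, 23], [29, 22, 20], [89, 53, 33], [108, 67, 39], [113, 71, 41], [100, 62, 37], [90, 55, 33], [88, 54, 32], [83, 52, 30], [70, 44, 27]]
(360, 165) [[151, 113, 77], [186, 144, 99], [196, 153, 106], [194, 152, 106], [190, 149, 103], [188, 147, 102], [188, 146, 102], [191, 149, 104], [192, 151, 105], [193, 151, 105], [190, 148, 103], [186, 144, 101], [170, 132, 91], [137, 104, 71], [105, 74, 48], [108, 70, 41], [124, 79, 46]]
(385, 168) [[119, 73, 43], [137, 86, 50], [144, 93, 56], [152, 106, 68], [170, 127, 86], [187, 144, 100], [194, 151, 106], [194, 152, 106], [185, 144, 100], [160, 123, 85], [119, 89, 60], [98, 67, 43]
[... 731 characters left out ...]
, 27, 18], [76, 56, 38], [115, 87, 59], [147, 113, 78], [168, 130, 90], [173, 134, 92], [173, 133, 91], [169, 131, 86], [163, 126, 73], [160, 125, 62], [156, 122, 60], [159, 124, 73], [174, 135, 90], [183, 142, 98]]
(383, 198) [[29, 30, 31], [22, 21, 21], [38, 27, 23], [77, 49, 32], [114, 71, 42], [128, 80, 47], [131, 81, 48], [131, 82, 48], [132, 83, 48]]
scene0
blue [281, 250, 87, 40, 1432] [0.6043 0.2361] rect c [0.6014 0.236 ] size [ 56.7 247.2] pca deg 173.4 rect 83.5
grey [292, 232, 66, 32, 980] [0.5665 0.1679] rect c [0.5651 0.1679] size [ 55.7 189.7] pca deg 173.5 rect 83.3
both [274, 232, 95, 58, 3144] [0.5999 0.2026] rect c [0.5973 0.2008] size [129.1 249.6] pca deg 173.6 rect 83.6
```

```bash
cat > b.py <<'E'
from m import *
for tag,rem,bru,br in(('top0',(333,187,392,212),(333,160,412,186),(335,205,395,235)),('scene0',(272,132,310,178),(245,128,280,185),(295,130,330,168))):
    p=np.load(tag+'.npz')['p'].astype(float)+1; R,G,B=p[...,0],p[...,1],p[...,2]
    f=lambda m,b:cv2.morphologyEx((m&region(R.shape,*b)).astype(np.uint8),cv2.MORPH_CLOSE,np.ones((3,3)))
    print(tag)
    print('remote',*rect(tag,f((R-B<18)|(R>2.5*G),rem),.121))
    print('brush',*rect(tag,f((G/R>.69)&(R>55),bru),.119))
    print('bristle',*rect(tag,f((R<58)&(R-B<22),bru if tag=='top0' else (255,160,280,185)),.119))
    m=f((G/R>.74)&(B/R<.47),br); print('brass',*rect(tag,m,.091))
    # brush width profile along its axis
    m=f((G/R>.69)&(R>55),bru); n,l,st,c=cv2.connectedComponentsWithStats(m,connectivity=4); ys,xs=np.where(l==1+np.argmax(st[1:,4]))
    P=cast(tag,np.c_[xs,ys],.119)[:,:2]; k=np.floor(P[:,1]*100)
    print([(int(i),round(P[k==i,0].mean(),4),(k==i).sum()) for i in np.unique(k)], 'y',P[:,1].min(),P[:,1].max())
    # lid outline: dark brown
    if tag=='top0':
        m=f((G/R<.72)&(R<150)|(R<60),(322,150,420,222)); m=cv2.morphologyEx(m,cv2.MORPH_CLOSE,np.ones((25,25))); print('lid',*rect(tag,m,.097))
E
python3 b.py
```

```text
top0
remote [339, 191, 47, 14, 508] [ 0.5295 -0.1397] rect c [ 0.5294 -0.1395] size [162.9  40. ] pca deg 86.1 rect 86.2
brush [352, 164, 54, 17, 553] [ 0.6187 -0.1851] rect c [ 0.624  -0.2001] size [188.4  55.5] pca deg 82.2 rect 88.4
bristle [344, 164, 6, 13, 66] [ 0.6307 -0.086 ] rect c [ 0.6312 -0.0864] size [17.9 44.3] pca deg 175.4 rect 89.5
brass [345, 212, 45, 18, 237] [ 0.4437 -0.1527] rect c [ 0.4508 -0.1575] size [157.9  48.3] pca deg 83.6 rect 82.7
[(-30, np.float64(0.6066), np.int64(11)), (-29, np.float64(0.6064), np.int64(17)), (-28, np.float64(0.6064), np.int64(22)), (-27, np.float64(0.6074), np.int64(24)), (-26, np.float64(0.6092), np.int64(23)), (-25, np.float64(0.611), np.int64(24)), (-24, np.float64(0.6116), np.int64(23)), (-23, np.float64(0.6129), np.int64(18)), (-22, np.float64(0.6141), np.int64(23)), (-21, np.float64(0.6147), np.int64(24)), (-20, np.float64(0.6171), np.int64(24)), (-19, np.float64(0.6183), np.int64(24)), (-18, np.float64(0.6246), np.int64(28)), (-17, np.float64(0.6202), np.int64(32)), (-16, np.float64(0.6238), np.int64(45)), (-15, np.float64(0.6
[... 1131 characters left out ...]
19)), (-24, np.float64(0.6169), np.int64(20)), (-23, np.float64(0.6179), np.int64(17)), (-22, np.float64(0.6203), np.int64(19)), (-21, np.float64(0.6203), np.int64(20)), (-20, np.float64(0.6217), np.int64(21)), (-19, np.float64(0.6231), np.int64(22)), (-18, np.float64(0.6275), np.int64(25)), (-17, np.float64(0.6234), np.int64(37)), (-16, np.float64(0.6264), np.int64(40)), (-15, np.float64(0.6285), np.int64(38)), (-14, np.float64(0.6302), np.int64(44)), (-13, np.float64(0.632), np.int64(39)), (-12, np.float64(0.6339), np.int64(42)), (-11, np.float64(0.6324), np.int64(42)), (-10, np.float64(0.6362), np.int64(38)), (-9, np.float64(0.617), np.int64(4))] y -0.3101477595917044 -0.08314227469188562
```

```bash
cat >> h.py <<'E'
from scipy.spatial.transform import Rotation as Ro
def plan(xyz,yang):
    "totals in row units: turn to bring tool y to world angle yang (deg, mod 180), then shift in the turned frame"
    s=ctrl.get_state(); R=Ro.from_rotvec(s['tool_rot']).as_matrix(); d=np.array(xyz)-s['position']
    a=np.degrees(np.arctan2(R[1,1],R[0,1])); t=(yang-a+90)%180-90
    Rn=Ro.from_rotvec([0,0,np.radians(t)]).as_matrix()@R
    print('t',round(s['time'],2),'pos',np.round(s['position'],4),'yang',round(a,2),'z',np.round(R[:,2],3),'q',np.round(s['joint_positions'],2),'w',round(s['grip_width'],3),'gf',round(s['grip_force'],1),'F',np.round(s['ft_force'],1))
    print('turn',round(-t/8,3),'t xyz now',np.round(R.T@d/.06,3),'after turn',np.round(Rn.T@d/.06,3))
E
python3 -c "
from h import *
plan([.531,-.138,.2],-4.5)"
```

```text
t 0.1 pos [ 0.2165 -0.6124  0.2356] yang -70.53 z [-0.001  0.002 -1.   ] q [ 1.25  0.32 -0.07  1.45  0.02  1.37 -0.06] w 1.003 gf 0.0 F [-0.3  0.  -0.4]
turn -8.253 t xyz now [ 7.578 -5.706  0.602] after turn [8.294 4.607 0.584]
```

Request:
send_rows([
  {"turn": -1,"grip": 1},
  {"turn": -1,"grip": 1},
  {"turn": -1,"grip": 1},
  {"turn": -1,"grip": 1},
  {"turn": -1,"grip": 1},
  {"turn": -1,"grip": 1},
  {"turn": -1,"grip": 1},
  {"turn": -1,"grip": 1},
])

```text
validation failed for argument at $.st...
```

```bash
python3 -c "
from h import *
plan([.531,-.138,.2],-4.5)"
```

```text
t 0.1 pos [ 0.2165 -0.6124  0.2356] yang -70.53 z [-0.001  0.002 -1.   ] q [ 1.25  0.32 -0.07  1.45  0.02  1.37 -0.06] w 1.003 gf 0.0 F [-0.3  0.  -0.4]
turn -8.253 t xyz now [ 7.578 -5.706  0.602] after turn [8.294 4.607 0.584]
```

Request:
send_rows([
  {"tx": 0,"ty": 0,"tz": 0,"turn": -1,"grip": 1},
  {"tx": 0,"ty": 0,"tz": 0,"turn": -1,"grip": 1},
  {"tx": 0,"ty": 0,"tz": 0,"turn": -1,"grip": 1},
  {"tx": 0,"ty": 0,"tz": 0,"turn": -1,"grip": 1},
  {"tx": 0,"ty": 0,"tz": 0,"turn": -1,"grip": 1},
  {"tx": 0,"ty": 0,"tz": 0,"turn": -1,"grip": 1},
  {"tx": 0,"ty": 0,"tz": 0,"turn": -1,"grip": 1},
  {"tx": 0,"ty": 0,"tz": 0,"turn": -1,"grip": 1},
], newtons=20)

```text
time: 1.1
position: [0.2165, -0.6126, 0.2359]
tool_rot: [-2.339, -2.096, -0.001]
ft_force: [0.1, -0.0, 0.1]
grip_width: 1.002
grip_force: 0.0
```

```bash
python3 -c "
from h import *
plan([.531,-.138,.2],-4.5)"
```

```text
t 1.1 pos [ 0.2165 -0.6126  0.2359] yang -6.27 z [-0.     0.001 -1.   ] q [ 1.36  0.33 -0.22  1.45  0.07  1.37  1.03] w 1.002 gf 0.0 F [ 0.1 -0.   0.1]
turn -0.221 t xyz now [8.434 4.347 0.605] after turn [8.296 4.606 0.605]
```

Request:
send_rows([
  {"tx": 0,"ty": 0,"tz": 0,"turn": -0.22,"grip": 1},
  {"tx": 0.75,"ty": 0.42,"tz": 0,"turn": 0,"grip": 1},
  {"tx": 0.75,"ty": 0.42,"tz": 0,"turn": 0,"grip": 1},
  {"tx": 0.75,"ty": 0.42,"tz": 0,"turn": 0,"grip": 1},
  {"tx": 0.75,"ty": 0.42,"tz": 0,"turn": 0,"grip": 1},
  {"tx": 0.75,"ty": 0.42,"tz": 0,"turn": 0,"grip": 1},
  {"tx": 0.75,"ty": 0.42,"tz": 0,"turn": 0,"grip": 1},
  {"tx": 0.75,"ty": 0.42,"tz": 0,"turn": 0,"grip": 1},
  {"tx": 0.75,"ty": 0.42,"tz": 0,"turn": 0,"grip": 1},
  {"tx": 0.75,"ty": 0.42,"tz": 0,"turn": 0,"grip": 1},
  {"tx": 0.75,"ty": 0.42,"tz": 0,"turn": 0,"grip": 1},
  {"tx": 0.75,"ty": 0.42,"tz": 0,"turn": 0,"grip": 1},
])

```text
time: 2.6
position: [0.5347, -0.1413, 0.2366]
tool_rot: [2.314, 2.124, -0.0]
ft_force: [1.0, -0.3, 1.0]
grip_width: 0.997
grip_force: 0.0
```

```bash
python3 -c "
from h import *
plan([.531,-.138,.122],-4.5)"
```

```text
t 2.6 pos [ 0.5347 -0.1413  0.2366] yang -4.9 z [ 0. -0. -1.] q [ 0.79  0.16 -0.64  1.68  0.1   1.34  0.05] w 0.997 gf 0.0 F [ 1.  -0.3  1. ]
turn -0.05 t xyz now [ 0.051 -0.066  1.909] after turn [ 0.051 -0.066  1.909]
```

Request:
send_rows([
  {"tx": 0.05,"ty": -0.07,"tz": 0.6,"turn": -0.05,"grip": 1},
  {"tx": 0,"ty": 0,"tz": 0.6,"turn": 0,"grip": 1},
  {"tx": 0,"ty": 0,"tz": 0.4,"turn": 0,"grip": 1},
  {"tx": 0,"ty": 0,"tz": 0.2,"turn": 0,"grip": 1},
  {"tx": 0,"ty": 0,"tz": 0.1,"turn": 0,"grip": 1},
  {"tx": 0,"ty": 0,"tz": 0,"turn": 0,"grip": 1},
  {"tx": 0,"ty": 0,"tz": 0,"turn": 0,"grip": 0.7},
  {"tx": 0,"ty": 0,"tz": 0,"turn": 0,"grip": 0.6},
  {"tx": 0,"ty": 0,"tz": 0,"turn": 0,"grip": 0.5},
  {"tx": 0,"ty": 0,"tz": 0,"turn": 0,"grip": 0.4},
  {"tx": 0,"ty": 0,"tz": 0,"turn": 0,"grip": 0.3},
  {"tx": 0,"ty": 0,"tz": 0,"turn": 0,"grip": 0.3},
], newtons=20)

```text
time: 4.1
position: [0.5303, -0.1393, 0.1226]
tool_rot: [2.304, 2.135, 0.0]
ft_force: [0.2, -0.3, -0.2]
grip_width: 0.523
grip_force: 20.0
```

```bash
python3 -c "
from h import *
plan([.566,.170,.2],-6.5+90)"
```

```text
t 4.1 pos [ 0.5303 -0.1393  0.1226] yang -4.37 z [ 0. -0. -1.] q [ 0.77  0.25 -0.63  1.83  0.16  1.12  0.01] w 0.523 gf 20.0 F [ 0.2 -0.3 -0.2]
turn -10.983 t xyz now [ 5.185  0.201 -1.29 ] after turn [-0.008  5.19  -1.287]
```

Request:
send_rows([
  {"tx": 0,"ty": 0,"tz": -0.3,"turn": 0,"grip": 0.3},
  {"tx": 0,"ty": 0,"tz": -0.6,"turn": 0,"grip": 0.3},
  {"tx": 0,"ty": 0,"tz": -0.7,"turn": 0,"grip": 0.3},
  {"tx": 0.6,"ty": 0,"tz": 0,"turn": 0,"grip": 0.3},
  {"tx": 0.7,"ty": 0,"tz": 0,"turn": 0,"grip": 0.3},
  {"tx": 0.7,"ty": 0,"tz": 0,"turn": 0,"grip": 0.3},
  {"tx": 0.7,"ty": 0,"tz": 0,"turn": 0,"grip": 0.3},
  {"tx": 0.7,"ty": 0,"tz": 0,"turn": 0,"grip": 0.3},
  {"tx": 0.7,"ty": 0,"tz": 0,"turn": 0,"grip": 0.3},
  {"tx": 0.6,"ty": 0,"tz": 0,"turn": 0,"grip": 0.3},
  {"tx": 0.5,"ty": 0.2,"tz": 0,"turn": 0,"grip": 0.3},
])

```text
time: 5.48
position: [0.5654, 0.1728, 0.22]
tool_rot: [2.302, 2.136, 0.001]
ft_force: [0.8, -0.1, -1.7]
grip_width: 0.51
grip_force: 20.0
```

Request:
send_rows([
  {"tx": 0,"ty": 0,"tz": 0,"turn": -1,"grip": 0.3},
  {"tx": 0,"ty": 0,"tz": 0,"turn": -1,"grip": 0.3},
  {"tx": 0,"ty": 0,"tz": 0,"turn": -1,"grip": 0.3},
  {"tx": 0,"ty": 0,"tz": 0,"turn": -1,"grip": 0.3},
  {"tx": 0,"ty": 0,"tz": 0,"turn": -1,"grip": 0.3},
  {"tx": 0,"ty": 0,"tz": 0,"turn": -1,"grip": 0.3},
  {"tx": 0,"ty": 0,"tz": 0,"turn": -1,"grip": 0.3},
  {"tx": 0,"ty": 0,"tz": 0,"turn": -1,"grip": 0.3},
  {"tx": 0,"ty": 0,"tz": 0,"turn": -1,"grip": 0.3},
  {"tx": 0,"ty": 0,"tz": 0,"turn": -1,"grip": 0.3},
  {"tx": 0,"ty": 0,"tz": 0,"turn": -1,"grip": 0.3},
  {"tx": 0,"ty": 0,"tz": 0,"turn": 0,"grip": 0.3},
])

```text
time: 6.98
position: [0.5659, 0.1706, 0.2192]
tool_rot: [0.178, 3.136, -0.0]
ft_force: [0.5, 0.4, -1.0]
grip_width: 0.516
grip_force: 20.0
```

```bash
python3 -c "
from h import *
plan([.566,.170,.0315],-6.5+90)
snap('scene','s1')
snap('top','t1')
a=cv2.imread('pics/t1.png')[120:270,215:425]; b=cv2.imread('pics/s1.png')[150:310,220:400]
f=lambda i:cv2.resize(i,(400,300),interpolation=cv2.INTER_CUBIC)
cv2.imwrite('pics/c3.png',np.hstack([f(a),f(b)]))"
```

```text
t 6.97 pos [0.5659 0.1706 0.2192] yang 83.52 z [ 0. -0. -1.] q [ 0.54  0.39 -1.1   1.6   0.36  1.37  0.86] w 0.516 gf 20.0 F [ 0.5  0.4 -1. ]
turn 0.002 t xyz now [-1.000e-03 -1.000e-02  3.129e+00] after turn [-1.000e-03 -1.000e-02  3.129e+00]
```

View pics/c3.png

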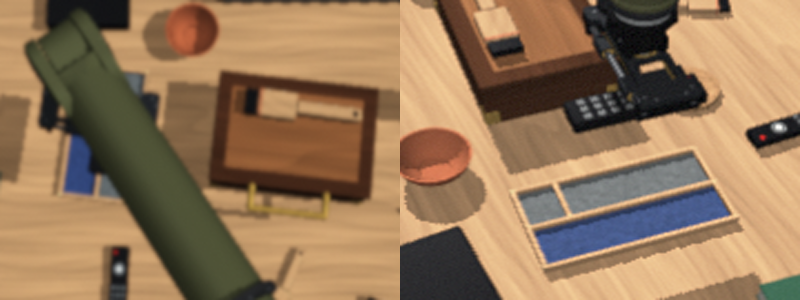

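The crops show the remote held level above the tray; the brush and chest are untouched. Next I'll lower it.

Request:
send_rows([
  {"tx": 0,"ty": 0,"tz": 0.7,"turn": 0,"grip": 0.3},
  {"tx": 0,"ty": 0,"tz": 0.8,"turn": 0,"grip": 0.3},
  {"tx": 0,"ty": 0,"tz": 0.8,"turn": 0,"grip": 0.3},
  {"tx": 0,"ty": 0,"tz": 0.4,"turn": 0,"grip": 0.3},
  {"tx": 0,"ty": 0,"tz": 0.2,"turn": 0,"grip": 0.3},
  {"tx": 0,"ty": 0,"tz": 0,"turn": 0,"grip": 0.3},
])

```text
time: 7.82
position: [0.5662, 0.1712, 0.045]
tool_rot: [0.175, 3.136, 0.0]
ft_force: [0.2, 0.2, -0.7]
grip_width: 0.519
grip_force: 20.0
```

```bash
python3 -c "
from h import *
plan([.566,.170,.0315],-6.5+90)"
```

```text
t 7.83 pos [0.5662 0.1712 0.045 ] yang 83.61 z [ 0.  0. -1.] q [ 0.43  0.57 -0.97  1.78  0.53  1.08  0.74] w 0.519 gf 20.0 F [ 0.2  0.2 -0.7]
turn 0.014 t xyz now [ 0.002 -0.02   0.225] after turn [ 0.002 -0.02   0.225]
```

Request:
send_rows([
  {"tx": 0,"ty": -0.02,"tz": 0.12,"turn": 0,"grip": 0.3},
  {"tx": 0,"ty": 0,"tz": 0.1,"turn": 0,"grip": 0.3},
  {"tx": 0,"ty": 0,"tz": 0,"turn": 0,"grip": 0.3},
  {"tx": 0,"ty": 0,"tz": 0,"turn": 0,"grip": 0.3},
])

```text
time: 8.32
position: [0.5658, 0.1698, 0.0315]
tool_rot: [0.175, 3.136, 0.0]
ft_force: [-0.1, -0.5, -1.7]
grip_width: 0.512
grip_force: 20.0
```

Request:
send_rows([
  {"tx": 0,"ty": 0,"tz": 0,"turn": 0,"grip": 0.56},
  {"tx": 0,"ty": 0,"tz": 0,"turn": 0,"grip": 0.62},
  {"tx": 0,"ty": 0,"tz": 0,"turn": 0,"grip": 0.64},
  {"tx": 0,"ty": 0,"tz": -0.3,"turn": 0,"grip": 0.7},
  {"tx": 0,"ty": 0,"tz": -0.7,"turn": 0,"grip": 0.8},
  {"tx": 0,"ty": 0,"tz": -0.8,"turn": 0,"grip": 1},
  {"tx": 0,"ty": 0,"tz": -0.8,"turn": 0,"grip": 1},
  {"tx": 0,"ty": 0,"tz": -0.6,"turn": 0,"grip": 1},
])

```text
time: 9.32
position: [0.566, 0.1705, 0.227]
tool_rot: [0.173, 3.134, 0.001]
ft_force: [0.7, -0.2, -1.4]
grip_width: 0.982
grip_force: 0.0
```

```bash
python3 -c "
from h import *
plan([.619,-.201,.12],-7.2)
snap('scene','s2')"
```

```text
t 9.32 pos [0.566  0.1705 0.227 ] yang 83.67 z [ 0.003  0.    -1.   ] q [ 0.54  0.39 -1.1   1.59  0.35  1.38  0.86] w 0.982 gf 0.0 F [ 0.7 -0.2 -1.4]
turn -11.141 t xyz now [-1.554 -6.057  1.784] after turn [ 6.037 -1.653  1.764]
```

Request:
send_rows([
  {"tx": -0.15,"ty": -0.6,"tz": 0,"turn": 0,"grip": 1},
  {"tx": -0.2,"ty": -0.8,"tz": 0,"turn": 0,"grip": 1},
  {"tx": -0.2,"ty": -0.8,"tz": 0,"turn": 0,"grip": 1},
  {"tx": -0.2,"ty": -0.8,"tz": 0,"turn": 0,"grip": 1},
  {"tx": -0.2,"ty": -0.8,"tz": 0,"turn": 0,"grip": 1},
  {"tx": -0.2,"ty": -0.8,"tz": 0,"turn": 0,"grip": 1},
  {"tx": -0.2,"ty": -0.8,"tz": 0,"turn": 0,"grip": 1},
  {"tx": -0.2,"ty": -0.65,"tz": 0,"turn": 0,"grip": 1},
])

```text
time: 10.38
position: [0.6179, -0.2038, 0.2245]
tool_rot: [0.177, 3.136, -0.001]
ft_force: [0.1, 1.0, -0.2]
grip_width: 1.002
grip_force: 0.0
```

Request:
send_rows([
  {"tx": 0,"ty": 0,"tz": 0,"turn": 1,"grip": 0.8},
  {"tx": 0,"ty": 0,"tz": 0,"turn": 1,"grip": 0.8},
  {"tx": 0,"ty": 0,"tz": 0,"turn": 1,"grip": 0.8},
  {"tx": 0,"ty": 0,"tz": 0,"turn": 1,"grip": 0.8},
  {"tx": 0,"ty": 0,"tz": 0,"turn": 1,"grip": 0.8},
  {"tx": 0,"ty": 0,"tz": 0,"turn": 1,"grip": 0.8},
  {"tx": 0,"ty": 0,"tz": 0,"turn": 1,"grip": 0.8},
  {"tx": 0,"ty": 0,"tz": 0,"turn": 1,"grip": 0.8},
  {"tx": 0,"ty": 0,"tz": 0,"turn": 1,"grip": 0.8},
  {"tx": 0,"ty": 0,"tz": 0,"turn": 1,"grip": 0.8},
  {"tx": 0,"ty": 0,"tz": 0,"turn": 1,"grip": 0.8},
  {"tx": 0,"ty": 0,"tz": 0,"turn": 0.36,"grip": 0.8},
])

```text
time: 11.88
position: [0.618, -0.2009, 0.2245]
tool_rot: [2.358, 2.074, 0.001]
ft_force: [-0.0, -0.2, 0.3]
grip_width: 0.8
grip_force: 0.0
```

```bash
python3 -c "
from h import *
plan([.619,-.201,.12],-7.2)
d=snap('top','t2'); snap('scene','s2b')
a=cv2.imread('pics/t2.png')[120:270,215:425]; b=cv2.imread('pics/s2b.png')[150:310,220:400]
f=lambda i:cv2.resize(i,(400,300),interpolation=cv2.INTER_CUBIC)
cv2.imwrite('pics/c4.png',np.hstack([f(a),f(b)]))"
```

```text
t 11.88 pos [ 0.618  -0.2009  0.2245] yang -7.34 z [ 0.001 -0.    -1.   ] q [ 0.8   0.41 -0.69  1.45  0.26  1.38 -0.03] w 0.8 gf 0.0 F [-0.  -0.2  0.3]
turn -0.018 t xyz now [-0.     0.014  1.742] after turn [-0.     0.014  1.742]
```

View pics/c4.png

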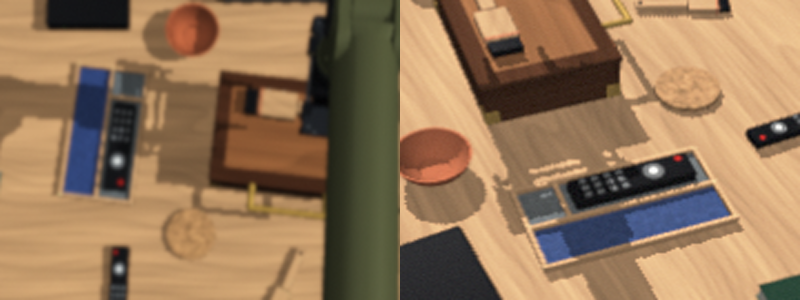

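The remote lies flat in the grey compartment, at about (120,140) in the left crop and (630,180) in the right. The gripper is over the brush handle.

Request:
send_rows([
  {"tx": 0,"ty": 0,"tz": 0.6,"turn": 0,"grip": 0.8},
  {"tx": 0,"ty": 0,"tz": 0.6,"turn": 0,"grip": 0.8},
  {"tx": 0,"ty": 0,"tz": 0.35,"turn": 0,"grip": 0.8},
  {"tx": 0,"ty": 0,"tz": 0.19,"turn": 0,"grip": 0.8},
  {"tx": 0,"ty": 0,"tz": 0,"turn": 0,"grip": 0.7},
  {"tx": 0,"ty": 0,"tz": 0,"turn": 0,"grip": 0.5},
  {"tx": 0,"ty": 0,"tz": 0,"turn": 0,"grip": 0.4},
  {"tx": 0,"ty": 0,"tz": 0,"turn": 0,"grip": 0.3},
  {"tx": 0,"ty": 0,"tz": 0,"turn": 0,"grip": 0.15},
  {"tx": 0,"ty": 0,"tz": 0,"turn": 0,"grip": 0.1},
  {"tx": 0,"ty": 0,"tz": 0,"turn": 0,"grip": 0.1},
  {"tx": 0,"ty": 0,"tz": 0,"turn": 0,"grip": 0.1},
], newtons=25)

```text
time: 13.48
position: [0.6181, -0.2014, 0.1192]
tool_rot: [2.357, 2.076, 0.0]
ft_force: [0.7, -1.1, 0.8]
grip_width: 0.275
grip_force: 25.0
```

```bash
python3 -c "
from h import *
plan([.602,.238,.22],-6.5+90)"
```

```text
t 13.47 pos [ 0.6181 -0.2014  0.1192] yang -7.25 z [ 0.001 -0.    -1.   ] q [ 0.78  0.48 -0.67  1.57  0.31  1.2  -0.07] w 0.275 gf 25.0 F [ 0.7 -1.1  0.8]
turn 11.156 t xyz now [ 7.231 -1.189 -1.683] after turn [-1.096 -7.246 -1.685]
```

Request:
send_rows([
  {"tx": 0,"ty": 0,"tz": -0.3,"turn": 0,"grip": 0.1},
  {"tx": 0,"ty": 0,"tz": -0.6,"turn": 0,"grip": 0.1},
  {"tx": 0,"ty": 0,"tz": -0.8,"turn": 0,"grip": 0.1},
  {"tx": 0.6,"ty": -0.1,"tz": 0,"turn": 0,"grip": 0.1},
  {"tx": 0.85,"ty": -0.14,"tz": 0,"turn": 0,"grip": 0.1},
  {"tx": 0.85,"ty": -0.14,"tz": 0,"turn": 0,"grip": 0.1},
  {"tx": 0.85,"ty": -0.14,"tz": 0,"turn": 0,"grip": 0.1},
  {"tx": 0.85,"ty": -0.14,"tz": 0,"turn": 0,"grip": 0.1},
  {"tx": 0.85,"ty": -0.14,"tz": 0,"turn": 0,"grip": 0.1},
  {"tx": 0.85,"ty": -0.1,"tz": 0,"turn": 0,"grip": 0.1},
  {"tx": 0.85,"ty": -0.05,"tz": 0,"turn": 0,"grip": 0.1},
  {"tx": 0.7,"ty": -0.03,"tz": 0,"turn": 0,"grip": 0.1},
])

```text
time: 14.98
position: [0.6139, 0.2399, 0.222]
tool_rot: [2.356, 2.078, 0.001]
ft_force: [-0.0, -0.7, -1.6]
grip_width: 0.267
grip_force: 25.0
```

```bash
python3 -c "
from h import *
plan([.618,.236,.22],-6.5+90)"
```

```text
t 14.97 pos [0.6139 0.2399 0.222 ] yang -7.17 z [ 0.  0. -1.] q [ 0.19  0.47 -0.83  1.42  0.34  1.4  -0.77] w 0.267 gf 25.0 F [-0.  -0.7 -1.6]
turn 11.166 t xyz now [-0.056  0.076  0.033] after turn [0.075 0.056 0.033]
```

q7 = -0.77, so turning by -11.34 is well within range.

Request:
send_rows([
  {"tx": 0,"ty": 0,"tz": 0,"turn": -1,"grip": 0.1},
  {"tx": 0,"ty": 0,"tz": 0,"turn": -1,"grip": 0.1},
  {"tx": 0,"ty": 0,"tz": 0,"turn": -1,"grip": 0.1},
  {"tx": 0,"ty": 0,"tz": 0,"turn": -1,"grip": 0.1},
  {"tx": 0,"ty": 0,"tz": 0,"turn": -1,"grip": 0.1},
  {"tx": 0,"ty": 0,"tz": 0,"turn": -1,"grip": 0.1},
  {"tx": 0,"ty": 0,"tz": 0,"turn": -1,"grip": 0.1},
  {"tx": 0,"ty": 0,"tz": 0,"turn": -1,"grip": 0.1},
  {"tx": 0,"ty": 0,"tz": 0,"turn": -1,"grip": 0.1},
  {"tx": 0,"ty": 0,"tz": 0,"turn": -1,"grip": 0.1},
  {"tx": 0,"ty": 0,"tz": 0,"turn": -1,"grip": 0.1},
  {"tx": 0,"ty": 0,"tz": 0,"turn": -0.34,"grip": 0.1},
])

```text
time: 16.48
position: [0.6144, 0.2372, 0.2216]
tool_rot: [-0.176, -3.137, 0.001]
ft_force: [0.3, 0.6, -0.7]
grip_width: 0.278
grip_force: 25.0
```

Request:
send_rows([
  {"tx": 0,"ty": 0,"tz": 0.7,"turn": 0,"grip": 0.1},
  {"tx": 0,"ty": 0,"tz": 0.7,"turn": 0,"grip": 0.1},
  {"tx": 0,"ty": 0,"tz": 0.6,"turn": 0,"grip": 0.1},
  {"tx": 0,"ty": 0,"tz": 0,"turn": 0,"grip": 0.1},
])

```text
time: 16.98
position: [0.6129, 0.2359, 0.0987]
tool_rot: [-0.179, -3.132, 0.005]
ft_force: [0.1, -0.0, -0.7]
grip_width: 0.274
grip_force: 25.0
```

```bash
python3 -c "
from h import *
plan([.618,.236,.029],-6.5+90)
snap('scene','s3'); b=cv2.imread('pics/s3.png')[180:310,250:410]
cv2.imwrite('pics/c5.png',cv2.resize(b,None,fx=4.5,fy=4.5,interpolation=cv2.INTER_CUBIC))"
```

```text
t 16.98 pos [0.6129 0.2359 0.0987] yang 83.45 z [-0.005 -0.003 -1.   ] q [ 0.34  0.68 -1.06  1.56  0.61  1.27  0.64] w 0.274 gf 25.0 F [ 0.1 -0.  -0.7]
turn -0.006 t xyz now [-0.089  0.015  1.161] after turn [-0.089  0.015  1.161]
```

View pics/c5.png

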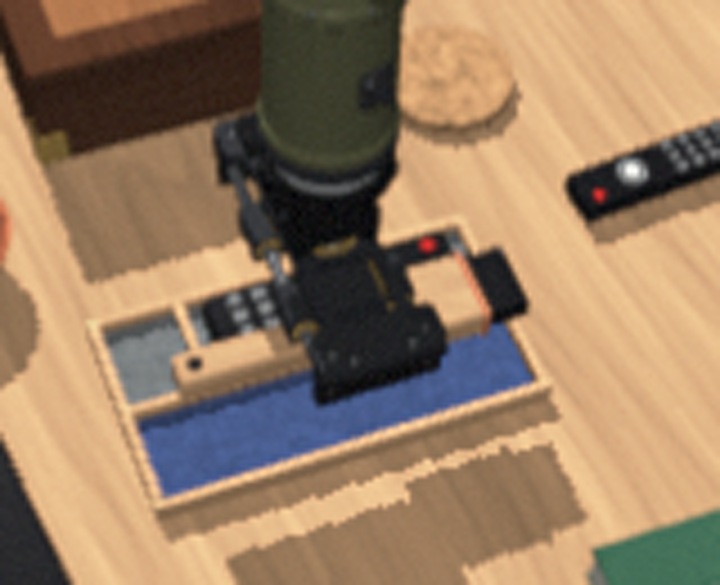

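The brush is held over the long compartment, with its handle end at crop (177,362) and its bristle end at about (513,272). I'll cast both onto the brush's top plane.

```bash
python3 -c "
from h import *
c=np.array([[177,362],[513,272],[495,250],[522,285]])/4.5+[249.6,179.6]
P=cast('s3',c,.0985); print(P, np.linalg.norm(P[1]-P[0]))
m=(P[0]+P[1])/2; print('mid',m,'axis',np.degrees(np.arctan2(*(P[0]-P[1])[[1,0]])), m-ctrl.get_state()['position'])"
```

```text
[[0.70337595 0.22215077 0.0985    ]
 [0.49106786 0.25359602 0.0985    ]
 [0.49250991 0.23401221 0.0985    ]
 [0.49112459 0.26458027 0.0985    ]] 0.21462415489115155
mid [0.5972219 0.2378734 0.0985   ] axis -8.424908630425913 [-0.01694223  0.00082071 -0.00251197]
```

Request:
send_rows([
  {"tx": -0.09,"ty": 0.01,"tz": 0.4,"turn": 0,"grip": 0.1},
  {"tx": 0,"ty": 0,"tz": 0.3,"turn": 0,"grip": 0.1},
  {"tx": 0,"ty": 0,"tz": 0.1,"turn": 0,"grip": 0.1},
  {"tx": 0,"ty": 0,"tz": 0,"turn": 0,"grip": 0.1},
])

```text
time: 17.52
position: [0.6195, 0.2375, 0.0523]
tool_rot: [-0.179, -3.135, 0.001]
ft_force: [-0.6, 0.1, -0.5]
grip_width: 0.273
grip_force: 25.0
```

```bash
python3 -c "
from h import *
plan([.618,.2362,.029],-6.5+90)"
```

```text
t 17.52 pos [0.6195 0.2375 0.0523] yang 83.48 z [-0.001 -0.    -1.   ] q [ 0.31  0.74 -1.02  1.58  0.66  1.21  0.62] w 0.273 gf 25.0 F [-0.6  0.1 -0.5]
turn -0.002 t xyz now [ 0.021 -0.024  0.389] after turn [ 0.021 -0.024  0.389]
```

Request:
send_rows([
  {"tx": 0.02,"ty": -0.02,"tz": 0.2,"turn": 0,"grip": 0.1},
  {"tx": 0,"ty": 0,"tz": 0.12,"turn": 0,"grip": 0.1},
  {"tx": 0,"ty": 0,"tz": 0.07,"turn": 0,"grip": 0.1},
  {"tx": 0,"ty": 0,"tz": 0,"turn": 0,"grip": 0.1},
  {"tx": 0,"ty": 0,"tz": 0,"turn": 0,"grip": 0.1},
])

```text
time: 18.15
position: [0.6187, 0.2367, 0.0298]
tool_rot: [0.179, 3.136, 0.0]
ft_force: [0.0, -0.8, -1.9]
grip_width: 0.272
grip_force: 25.0
```

Request:
send_rows([
  {"tx": 0,"ty": 0,"tz": 0,"turn": 0,"grip": 0.32},
  {"tx": 0,"ty": 0,"tz": 0,"turn": 0,"grip": 0.36},
  {"tx": 0,"ty": 0,"tz": 0,"turn": 0,"grip": 0.36},
  {"tx": 0,"ty": 0,"tz": -0.2,"turn": 0,"grip": 0.37},
  {"tx": 0,"ty": 0,"tz": -0.6,"turn": 0,"grip": 0.4},
  {"tx": 0,"ty": 0,"tz": -0.8,"turn": 0,"grip": 0.4},
  {"tx": 0,"ty": 0,"tz": -0.8,"turn": 0,"grip": 0.4},
  {"tx": 0,"ty": 0,"tz": -0.7,"turn": 0,"grip": 0.4},
])

```text
time: 19.15
position: [0.6186, 0.2369, 0.2186]
tool_rot: [0.178, 3.135, 0.001]
ft_force: [0.8, 0.2, -0.4]
grip_width: 0.396
grip_force: 0.0
```

```bash
cat > brass.py <<'E'
from m import *
# bar: brass pixels at least 6px... use both views at z=.091, keep the front (min along chest x) band
for tag,br in(('top0',(335,205,395,235)),('scene0',(295,125,330,172))):
    p=np.load(tag+'.npz')['p'].astype(float)+1; R,G,B=p[...,0],p[...,1],p[...,2]
    m=region(R.shape,*br)&(G/R>.74)&(B/R<.47); ys,xs=np.where(m)
    P=cast(tag,np.c_[xs,ys],.091)[:,:2]; u=np.array([np.cos(np.radians(-6.5)),np.sin(np.radians(-6.5))]); v=np.array([-u[1],u[0]])
    a,b=P@u,P@v; h,e=np.histogram(a,bins=np.arange(a.min(),a.max()+.003,.003)); print(tag,np.c_[e[:-1].round(4),h].tolist())
    mid=np.abs(b-(b.min()+b.max())/2)<.05
    print('bar a',np.median(a[mid]),'b range',b.min(),b.max(),'slope',np.polyfit(b[mid],a[mid],1)[0],'centre',(u*np.median(a[mid])+v*(b.min()+b.max())/2).round(4))
E
python3 brass.py; python3 -c "
from h import *
plan([.434,-.150,.2],-6.5)"
```

```text
top0 [[0.4422, 25.0], [0.4452, 35.0], [0.4482, 35.0], [0.4512, 35.0], [0.4542, 24.0], [0.4572, 8.0], [0.4602, 6.0], [0.4632, 6.0], [0.4662, 7.0], [0.4692, 6.0], [0.4722, 7.0], [0.4752, 7.0], [0.4782, 8.0], [0.4812, 10.0], [0.4842, 8.0], [0.4872, 5.0], [0.4902, 2.0]]
bar a 0.4497005139277165 b range -0.18464572471378798 -0.02673431315562055 slope -0.005807715021030065 centre [ 0.4348 -0.1559]
scene0 [[0.4474, 28.0], [0.4504, 27.0], [0.4534, 22.0], [0.4564, 5.0], [0.4594, 3.0], [0.4624, 3.0], [0.4654, 4.0], [0.4684, 4.0], [0.4714, 5.0], [0.4744, 3.0], [0.4774, 3.0], [0.4804, 4.0], [0.4834, 5.0], [0.4864, 3.0], [0.4894, 4.0], [0.4924, 1.0]]
bar a 0.45146770348922516 b range -0.17719851295072342 -0.026836247646577067 slope 0.0026373954724232423 centre [ 0.437  -0.1525]
t 19.15 pos [0.6186 0.2369 0.2186] yang 83.49 z [ 0.002  0.001 -1.   ] q [ 0.35  0.6  -1.12  1.42  0.54  1.46  0.7 ] w 0.396 gf 0.0 F [ 0.8  0.2 -0.4]
turn 11.249 t xyz now [ 2.326 -6.756  0.3  ] after turn [-6.755 -2.327  0.318]
```

Request:
send_rows([
  {"tx": 0.2,"ty": -0.6,"tz": 0,"turn": 0,"grip": 0.4},
  {"tx": 0.26,"ty": -0.78,"tz": 0,"turn": 0,"grip": 0.4},
  {"tx": 0.26,"ty": -0.78,"tz": 0,"turn": 0,"grip": 0.4},
  {"tx": 0.26,"ty": -0.78,"tz": 0,"turn": 0,"grip": 0.4},
  {"tx": 0.26,"ty": -0.78,"tz": 0,"turn": 0,"grip": 0.4},
  {"tx": 0.26,"ty": -0.78,"tz": 0,"turn": 0,"grip": 0.4},
  {"tx": 0.26,"ty": -0.78,"tz": 0,"turn": 0,"grip": 0.4},
  {"tx": 0.26,"ty": -0.78,"tz": 0,"turn": 0,"grip": 0.4},
  {"tx": 0.26,"ty": -0.75,"tz": 0,"turn": 0,"grip": 0.4},
])

```text
time: 20.27
position: [0.4354, -0.1553, 0.2162]
tool_rot: [0.179, 3.136, -0.006]
ft_force: [-0.5, -1.4, 0.8]
grip_width: 0.4
grip_force: 0.0
```

Request:
send_rows([
  {"tx": 0,"ty": 0,"tz": 0,"turn": 1,"grip": 0.4},
  {"tx": 0,"ty": 0,"tz": 0,"turn": 1,"grip": 0.4},
  {"tx": 0,"ty": 0,"tz": 0,"turn": 1,"grip": 0.4},
  {"tx": 0,"ty": 0,"tz": 0,"turn": 1,"grip": 0.4},
  {"tx": 0,"ty": 0,"tz": 0,"turn": 1,"grip": 0.4},
  {"tx": 0,"ty": 0,"tz": 0,"turn": 1,"grip": 0.4},
  {"tx": 0,"ty": 0,"tz": 0,"turn": 1,"grip": 0.4},
  {"tx": 0,"ty": 0,"tz": 0,"turn": 1,"grip": 0.4},
  {"tx": 0,"ty": 0,"tz": 0,"turn": 1,"grip": 0.4},
  {"tx": 0,"ty": 0,"tz": 0,"turn": 1,"grip": 0.4},
  {"tx": 0,"ty": 0,"tz": 0,"turn": 1,"grip": 0.4},
  {"tx": 0,"ty": 0,"tz": 0,"turn": 0.25,"grip": 0.4},
])

```text
time: 21.78
position: [0.4364, -0.1534, 0.2158]
tool_rot: [2.343, 2.092, -0.002]
ft_force: [-0.4, -1.2, -0.8]
grip_width: 0.4
grip_force: 0.0
```

```bash
python3 -c "
from h import *
plan([.436,-.154,.086],-6.5)
snap('top','t4'); snap('scene','s4')
a=cv2.imread('pics/t4.png')[130:250,240:400]; b=cv2.imread('pics/s4.png')[110:310,230:390]
cv2.imwrite('pics/c6.png',np.hstack([cv2.resize(a,(400,300),interpolation=cv2.INTER_CUBIC),cv2.resize(b,(400,500),interpolation=cv2.INTER_CUBIC)[:500][0:500] if 0 else cv2.resize(b,(240,300),interpolation=cv2.INTER_CUBIC)]))"
```

```text
t 21.77 pos [ 0.4364 -0.1534  0.2158] yang -6.49 z [-0.    -0.001 -1.   ] q [ 1.77 -0.16 -1.36  1.89 -0.16  1.29  0.35] w 0.4 gf 0.0 F [-0.4 -1.2 -0.8]
turn 0.002 t xyz now [-0.008 -0.005  2.163] after turn [-0.008 -0.005  2.163]
```

View pics/c6.png

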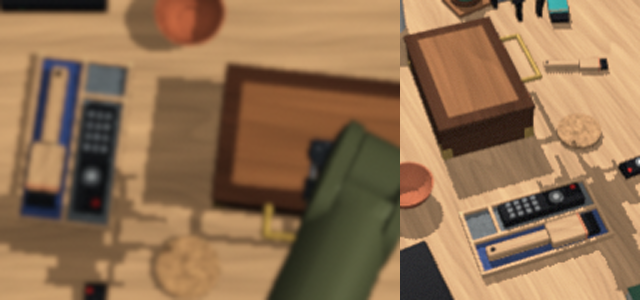

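Both items lie flat in their compartments: the brush at (48,140) and the remote at (95,150) in the left crop. The lid is clear. Joint 3 is close to its limit, so I'll descend carefully and watch it.

Request:
send_rows([
  {"tx": 0,"ty": 0,"tz": 0.3,"turn": 0,"grip": 0.4},
  {"tx": 0,"ty": 0,"tz": 0.4,"turn": 0,"grip": 0.4},
  {"tx": 0,"ty": 0,"tz": 0.3,"turn": 0,"grip": 0.4},
  {"tx": 0,"ty": 0,"tz": 0,"turn": 0,"grip": 0.4},
])

```text
time: 22.38
position: [0.4354, -0.1529, 0.1546]
tool_rot: [-2.339, -2.092, -0.001]
ft_force: [0.4, -0.2, -0.0]
grip_width: 0.396
grip_force: 0.0
```

```bash
python3 -c "
from h import *
plan([.436,-.154,.086],-6.5)"
```

```text
t 22.38 pos [ 0.4354 -0.1529  0.1546] yang -6.37 z [-0.002  0.003 -1.   ] q [ 1.63  0.07 -1.36  1.97  0.07  1.16  0.13] w 0.396 gf 0.0 F [ 0.4 -0.2 -0. ]
turn 0.016 t xyz now [-0.02   0.014  1.143] after turn [-0.02   0.014  1.143]
```

Request:
send_rows([
  {"tx": -0.01,"ty": 0.01,"tz": 0.3,"turn": 0,"grip": 0.34},
  {"tx": 0,"ty": 0,"tz": 0.3,"turn": 0,"grip": 0.34},
  {"tx": 0,"ty": 0,"tz": 0.25,"turn": 0,"grip": 0.34},
  {"tx": 0,"ty": 0,"tz": 0.2,"turn": 0,"grip": 0.34},
  {"tx": 0,"ty": 0,"tz": 0.08,"turn": 0,"grip": 0.34},
  {"tx": 0,"ty": 0,"tz": 0,"turn": 0,"grip": 0.34},
])

```text
time: 23.12
position: [0.4368, -0.1546, 0.088]
tool_rot: [2.344, 2.091, -0.0]
ft_force: [0.4, -0.7, 1.0]
grip_width: 0.339
grip_force: 0.0
```

```bash
python3 -c "
from h import *
plan([.436,-.154,.086],-6.5)"
```

```text
t 23.12 pos [ 0.4368 -0.1546  0.088 ] yang -6.52 z [ 0. -0. -1.] q [ 1.47  0.25 -1.27  2.04  0.27  1.04 -0.05] w 0.339 gf 0.0 F [ 0.4 -0.7  1. ]
turn -0.002 t xyz now [ 0.009 -0.015  0.034] after turn [ 0.009 -0.015  0.034]
```

Request:
send_rows([
  {"tx": 0,"ty": 0,"tz": 0.03,"turn": 0,"grip": 0.25},
  {"tx": 0,"ty": 0,"tz": 0,"turn": 0,"grip": 0.18},
  {"tx": 0,"ty": 0,"tz": 0,"turn": 0,"grip": 0.1},
  {"tx": 0,"ty": 0,"tz": 0,"turn": 0,"grip": 0.05},
  {"tx": 0,"ty": 0,"tz": 0,"turn": 0,"grip": 0},
  {"tx": 0,"ty": 0,"tz": 0,"turn": 0,"grip": 0},
  {"tx": 0,"ty": 0,"tz": 0,"turn": 0,"grip": 0},
], newtons=25)

```text
time: 24.0
position: [0.436, -0.1546, 0.086]
tool_rot: [-2.344, -2.09, 0.002]
ft_force: [-5.1, 0.3, 6.0]
grip_width: 0.129
grip_force: 25.0
```

```bash
cat > arc.py <<'E'
from h import *
plan([.436,-.154,.086],-6.5)
s=ctrl.get_state(); R=Ro.from_rotvec(s['tool_rot']).as_matrix()
print('tool y sign',R[:2,1])
H=lambda d:(243-243*np.cos(np.radians(d))-6*np.sin(np.radians(d)), 243*np.sin(np.radians(d))+6*np.cos(np.radians(d))-6)
p=(0,0)
for d in range(3,46,3):
    q=H(d); print(d,np.round([q[0]/60,q[1]/60],3),'step',np.round([(q[0]-p[0])/60,(q[1]-p[1])/60],3)); p=q
E
python3 arc.py
```

```text
t 24.0 pos [ 0.436  -0.1546  0.086 ] yang -6.53 z [-0.002 -0.    -1.   ] q [ 1.46  0.25 -1.27  2.04  0.28  1.04 -0.05] w 0.129 gf 25.0 F [-5.1  0.3  6. ]
turn -0.004 t xyz now [ 0.01  -0.001 -0.   ] after turn [ 0.01  -0.001 -0.   ]
tool y sign [ 0.99350104 -0.11380924]
3 [0.    0.212] step [0.    0.212]
6 [0.012 0.423] step [0.011 0.211]
9 [0.034 0.632] step [0.022 0.21 ]
12 [0.068 0.84 ] step [0.033 0.208]
15 [0.112 1.045] step [0.044 0.205]
18 [0.167 1.247] step [0.055 0.202]
21 [0.233 1.445] step [0.066 0.198]
24 [0.309 1.639] step [0.076 0.194]
27 [0.396 1.828] step [0.087 0.189]
30 [0.493 2.012] step [0.097 0.184]
33 [0.599 2.19 ] step [0.106 0.178]
36 [0.715 2.361] step [0.116 0.172]
39 [0.84  2.526] step [0.125 0.165]
42 [0.973 2.684] step [0.134 0.158]
45 [1.116 2.834] step [0.142 0.15 ]
```

Request:
send_rows([
  {"tx": 0,"ty": 0,"tz": -0.1,"turn": 0,"grip": 0},
  {"tx": 0,"ty": 0,"tz": -0.11,"turn": 0,"grip": 0},
  {"tx": 0,"ty": 0.01,"tz": -0.21,"turn": 0,"grip": 0},
  {"tx": 0,"ty": 0.02,"tz": -0.21,"turn": 0,"grip": 0},
  {"tx": 0,"ty": 0.035,"tz": -0.21,"turn": 0,"grip": 0},
  {"tx": 0,"ty": 0.045,"tz": -0.205,"turn": 0,"grip": 0},
  {"tx": 0,"ty": 0.055,"tz": -0.2,"turn": 0,"grip": 0},
  {"tx": 0,"ty": 0.066,"tz": -0.2,"turn": 0,"grip": 0},
  {"tx": 0,"ty": 0,"tz": 0,"turn": 0,"grip": 0},
])

```text
time: 25.12
position: [0.4553, -0.1568, 0.1754]
tool_rot: [2.336, 2.086, 0.01]
ft_force: [12.3, -2.9, -8.2]
grip_width: 0.128
grip_force: 25.0
```

```bash
cat > chk.py <<'E'
from h import *
u=np.array([np.cos(np.radians(-6.5)),np.sin(np.radians(-6.5))]); P0=np.array([.436,-.154,.086])
s=ctrl.get_state(); d=s['position']-P0; a=d[:2]@u; z=d[2]
print('fwd',a*1e3,'up',z*1e3,'lid angle',np.degrees(np.arctan2(6e-3+z,.243-a)-np.arctan2(6,243)),'radius',np.hypot(.243-a,.006+z))
t=np.radians(45); x=.243-.243*np.cos(t)-.006*np.sin(t); h=.243*np.sin(t)+.006*np.cos(t)-.006
plan([*(P0[:2]+u*x),P0[2]+h],-6.5)
E
python3 chk.py
```

```text
fwd 19.533323058129113 up 89.38748904344936 lid angle 21.70094960377365 radius 0.24297351454316304
t 25.12 pos [ 0.4553 -0.1568  0.1754] yang -6.49 z [ 0.011 -0.003 -1.   ] q [ 1.56  0.1  -1.32  1.91  0.11  1.19  0.09] w 0.128 gf 25.0 F [12.3 -2.9 -8.2]
turn 0.001 t xyz now [ 0.008  0.805 -1.336] after turn [ 0.008  0.805 -1.336]
```

I had a sign error in the arc: the front distance is 243cosθ − 6sinθ. I'll fix that and continue.

```bash
sed -i 's/np.cos(t)-.006\*np.sin(t); h/np.cos(t)+.006*np.sin(t); h/' chk.py; python3 chk.py; python3 -c "
import numpy as np
H=lambda d:np.array([243-243*np.cos(np.radians(d))+6*np.sin(np.radians(d)), 243*np.sin(np.radians(d))+6*np.cos(np.radians(d))-6])/60
print([np.round(H(d+3)-H(d),3).tolist() for d in np.arange(21.7,46,3)])"
```

```text
fwd 19.533323058129113 up 89.38748904344936 lid angle 21.70094960377365 radius 0.24297351454316304
t 25.12 pos [ 0.4553 -0.1568  0.1754] yang -6.49 z [ 0.011 -0.003 -1.   ] q [ 1.56  0.1  -1.32  1.91  0.11  1.19  0.09] w 0.128 gf 25.0 F [12.3 -2.9 -8.2]
turn 0.001 t xyz now [ 0.007  0.947 -1.334] after turn [ 0.008  0.947 -1.334]
[[0.088, 0.193], [0.098, 0.188], [0.108, 0.183], [0.117, 0.177], [0.127, 0.17], [0.135, 0.163], [0.144, 0.156], [0.152, 0.148], [0.159, 0.14]]
```

Request:
send_rows([
  {"tx": 0,"ty": 0.075,"tz": 0,"turn": 0,"grip": 0},
  {"tx": 0,"ty": 0.088,"tz": -0.193,"turn": 0,"grip": 0},
  {"tx": 0,"ty": 0.098,"tz": -0.188,"turn": 0,"grip": 0},
  {"tx": 0,"ty": 0.108,"tz": -0.183,"turn": 0,"grip": 0},
  {"tx": 0,"ty": 0.117,"tz": -0.177,"turn": 0,"grip": 0},
  {"tx": 0,"ty": 0.127,"tz": -0.17,"turn": 0,"grip": 0},
  {"tx": 0,"ty": 0.135,"tz": -0.163,"turn": 0,"grip": 0},
  {"tx": 0,"ty": 0.144,"tz": -0.156,"turn": 0,"grip": 0},
  {"tx": 0,"ty": 0,"tz": 0,"turn": 0,"grip": 0},
  {"tx": 0,"ty": 0,"tz": 0,"turn": 0,"grip": 0},
])

```text
time: 26.38
position: [0.5012, -0.1619, 0.2476]
tool_rot: [-2.341, -2.087, 0.008]
ft_force: [-12.7, 0.8, 9.3]
grip_width: 0.124
grip_force: 25.0
```

```bash
python3 chk.py
```

```text
fwd 65.62874568741961 up 161.6005118709373 lid angle 41.96320437103773 radius 0.2440296978562615
t 26.38 pos [ 0.5012 -0.1619  0.2476] yang -6.55 z [-0.008  0.001 -1.   ] q [ 1.39  0.23 -1.27  1.7   0.23  1.38 -0.03] w 0.124 gf 25.0 F [-12.7   0.8   9.3]
turn -0.006 t xyz now [ 0.008  0.162 -0.142] after turn [ 0.008  0.162 -0.142]
```

Request:
send_rows([
  {"tx": 0,"ty": 0.06,"tz": -0.08,"turn": 0,"grip": 0},
  {"tx": 0,"ty": 0.07,"tz": -0.085,"turn": 0,"grip": 0},
  {"tx": 0,"ty": 0,"tz": 0,"turn": 0,"grip": 0},
  {"tx": 0,"ty": 0,"tz": 0,"turn": 0,"grip": 0},
  {"tx": 0,"ty": 0,"tz": 0,"turn": 0,"grip": 0},
])

```text
time: 27.0
position: [0.5104, -0.163, 0.2574]
tool_rot: [-2.343, -2.089, 0.004]
ft_force: [-6.4, -0.2, 3.7]
grip_width: 0.127
grip_force: 25.0
```

```bash
python3 chk.py; python3 -c "
from h import *
snap('scene','s5'); snap('top','t5')
a=cv2.imread('pics/t5.png')[130:240,235:425]; b=cv2.imread('pics/s5.png')[80:310,220:400]
f=lambda i,w,h:cv2.resize(i,(w,h),interpolation=cv2.INTER_CUBIC)
c=np.zeros((575,800,3),np.uint8); c[:203,:350]=f(a,350,203); c[:575,350:]=f(b,450,575); cv2.imwrite('pics/c7.png',c)"
```

```text
fwd 74.92206885689168 up 171.40287515473148 lid angle 45.131683656278376 radius 0.24438079108332697
t 27.0 pos [ 0.5104 -0.163   0.2574] yang -6.55 z [-0.003  0.    -1.   ] q [ 1.37  0.25 -1.26  1.67  0.24  1.4  -0.04] w 0.127 gf 25.0 F [-6.4 -0.2  3.7]
turn -0.007 t xyz now [0.009 0.008 0.022] after turn [0.009 0.008 0.022]
```

View pics/c7.png

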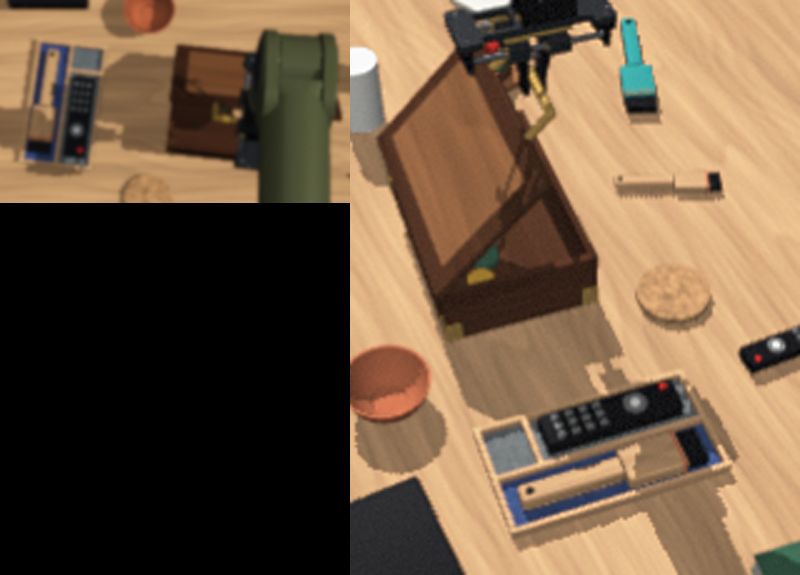

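The last picture shows the brush (610,465) and the remote (615,415) flat in their compartments. The lid is up about 45°, with the bar still in the gripper at (540,90).

```bash
python3 -c "
from bench import ctrl
print(ctrl.close_job())"
```

```text
the job is handed in; nothing more can be done
None
```

The brush and the remote lie flat in their tray compartments, and the gripper is still holding the chest lid open at about 45° (45.1° worked out from the arm's position); I handed the job in at about 27 s.

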